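Take the ball-cap electrode off the T-slot rail

TASK

The spark demonstration is over: slide the red ball-cap electrode along the slotted rail to the yellow open bay at its end, lift it out there and stand it upright on the floor of the empty blue tray, setting it down rather than dropping it. Leave the black needle electrode in its place on the rail and everything else on the table as it is.

Things in the scene. Friction and masses are not known exactly. Their poses are not given: they have to be found in the camera images.
- rail: Fixed aluminium T-slot rail, 390 x 80 x 24 mm. Origin: centre of underside, on the table. x: lengthwise, towards the open loading bay; z up. x -185 to +85: lips cover the slot (channel floor at height 6, channel 60 wide, 11 high; lips 7 thick, top at height 24, 32 wide gap between them). x +85 to +185: loading bay, no lips. Black stops, to height 24, close both ends (inner faces x = -185, +185).
- bay (a point): Centre of the loading bay's yellow floor, at x = +135 mm, height 6 on the rail; same axes. The bay is open above, 100 long, 72 wide, its side walls reach height 17.
- rider_mid (a point): Centre, half-way up (40 above underside), of the red electrode rider, 80 high, 0.25-0.5 kg; x along, y across the rail, z up. Heights from underside: steel foot 0-8, 70 (x) x 56 (y), under the lips, on the channel floor; neck 8-21, 50 x 26; red column 20-70, 36 x 36; steel cap 70-80. Slides with friction, 2 mm side and 3 mm vertical play; lifts out only with its foot (70 long) wholly in the bay.
- needle_mid (a point): Centre, half-way up, of a second rider in the same slot, nearer the closed end: black column, brass point on top, 82 high, otherwise the same shape and sizes. It stays where it is.
- tray: Empty blue tray fixed to the table, outside 170 (x) x 160 (y) x 22 high, walls and floor 6 thick. Origin: centre of its underside, on the table; z up. It may swap places with the white tray.
- full_tray: White tray of the same size, full of spare metal balls up to 62 above the table; fixed; not to be used. Origin: centre of its underside. Other bystanders, not tracked: a steel cup, a beaker and a bottle (up to 180 high) stand on the far side, beyond x = 0.69 m; a screwdriver (robot side) and a wrench (left) lie flat, under 40 high.

How it is judged:
By the outcome, as a careful person would: the job done as asked, in the order asked, and still so for the second after the job is handed in, with the robot touching nothing.
It also fails if it takes over 64 s, if anything falls off the work surface, if the arm or the gripper's body presses on something with over 40 N, if the wrist force passes 120 N, or if a joint passes its speed limit or range.

ROBOT

A 6-joint arm with a two-finger parallel gripper is mounted at the origin on the work surface. World frame = base frame: x ahead of the robot, y to its left, z up, the work surface at z = 0. Lengths are in mm, angles in degrees, forces in N, time in s.
With the tool pointing down it reaches from about 350 to 850 mm from the base axis. Payload 8.1 kg.
Tool frame: the origin (TCP) lies at the very end of the fingers, on their centre line; the grasp point (between the pads) lies 19 mm behind it (tcp_to_grasp is the distance from the TCP to the grasp point, in mm); z points along the fingers, x is the direction in which the jaws open and shut, and the axes are right-handed (so a half turn about z gives the same grasp; the last joint's range is limited). The gripper opens to 85 mm and grips with 20 to 120 N. Pads are 22 mm wide; open, the fingers measure 114 mm over their backs; the gripper's body (76 mm by 85 mm) begins 54 mm behind the grasp point. The pads swing forward as they close: fully open they stand 13 mm farther back than shut.
Start: joints at [59.565, 7.471, 85.268, -0, 87.261, -4.893], TCP at [258.688, 541.374, 231.292] pointing down, gripper open.
Joint ranges: [-169.43, 169.43], [-51.17, 129.36], [1.28, 143.12], [-76.62, 256.62], [0, 156.53], [-152.29, 152.29]. Speed limits (degrees/s): [136.94, 136.94, 159.86, 180, 180, 180].

INTERFACE

Orientations are given as [roll, pitch, yaw] about the fixed x, y, z axes, in that order (R = Rz(yaw) Ry(pitch) Rx(roll)).
In Python, from bench import * gives the robot as it stands. The module is installed in compiled form; this text tells all that it offers.
- The arm moves only by the tool apply_moves, never from a script. Its argument "targets" is text: rows parted by semicolons, each of 7 numbers parted by spaces: the turn, a rotation vector about the tool's x, y, z in rad, then the shift along the tool's x, y, z in cm, then the finger opening in cm, from 0 to 8.54. A call has exactly 5 rows; each row is the pose to reach, as a shift and turn from the pose commanded when the call began, along the tool's axes at that moment; what a row does not reach only later rows make up. A row lasts 1/10 s, in which the tool goes at most 50 mm and 8.59 degrees, less where a joint would pass 70% of its speed; a pose out of reach is approached as far as the arm can. A call with a gripper value outside its range is refused whole. The fingers move at their own pace and stop on an object; "force" is the grip in N (left out, the last holds). Time passes only in rows, so rows that repeat a pose let the fingers close, or fill a call up. It gives the time, the measured TCP pose, the force and the opening at its end, in the units of the state.
- sense(): the state, without advancing time (a new reading comes with each control period).
- snapshot(name): name is "side" or "top" or "wrist"; returns the picture (420x560x3 uint8, red, green, blue); there is no depth.
- camera_model(name): a dict with "fx", "fy", "cx", "cy" (pixels), "k1" (the pictures are not rectified: a ray, as slopes to the right and down, at radius r is drawn at 1 + k1 r^2 times it, then the intrinsics apply), "position" and "attitude" of the camera in the world; the wrist camera has in their place "T_tool_cam" (4x4, takes a point from camera to tool coordinates, whose origin is the TCP and whose axes are the tool frame's). Camera axes: x right, y up, looking along -z (the intrinsics and any distortion apply to the point x, -y, -z); pixel columns grow to the right and rows downward; lengths in mm; the calibration is good to about 2 mm. A picture is of the moment at which its call begins: read the wrist's pose just before it. camera_model takes no time and is no camera call.
- hand_in(): hands the job in, once; it reports no verdict.
Trained networks look in the newest picture that a camera, given by its name, has taken for a name from the list of things; names that differ only in an ending like _2 or _b are one class to them, and where a whole thing is asked for, a point or a joint stands for the part that bears it (a point fixed in the world has none). Each returns a list of dicts, best first, with "confidence" (0 to 1); they miss things now and then, are a little off and sometimes report something else, mostly with a low value. They report only what shows in the picture. A call takes as long as a camera call.
- recognise(camera, query): "at" ([row, column] in pixels, amid what is visible of it).
- place_of(camera, query): "at" ([row, column] in pixels: a listed point, or the origin of a listed thing).
The state is a dict: "time": time; "joint_pos": joint angles; "qd": joint speeds; "joint_efforts": joint torques, N m; "tool_pos": TCP position; "tcp_rot": TCP orientation; "ft_force": force on the tool from outside, world axes, zero at the start; "wrist_torque": the same for the moment, N m; "finger_gap": finger opening in mm.
Only numpy, scipy, OpenCV 4.12 (cv2) and the standard library are available. Lean on these libraries where they do the work, as an engineer would, in place of code of your own. Each camera call takes 0.05 s, during which the arm holds its last target. There are 200 camera calls.

## Working session

There is one attempt and no reset: what is moved stays moved. The work goes in short steps, Python scripts to look and compute and a tool call to move; the robot and the scene stay as the last step left them, time stands still between calls to the robot, and variables do not carry over. Pictures are saved under pics/ and viewed, about 8 in all and at most 12, crops included, and the job is handed in when it is done.

Besides the shell and the picture viewer there is one more tool, called after "Request:" by a JSON object that holds its "api" and its "payload", one argument or row to a line. apply_moves: Moves the arm, as the interface text tells. Its arguments: {"type":"object","properties":{"targets":{"type":"string"},"force":{"type":"number"}},"required":["targets"]}

```bash
mkdir -p pics
cat > h.py <<'E'
from bench import *
import numpy as np, cv2
from scipy.spatial.transform import Rotation as R
def save(cam,name):
    im=snapshot(cam); cv2.imwrite('pics/'+name+'.png',im[:,:,::-1]); return im
E
python3 - <<'E'
from h import *
s=sense(); print(s)
for c in ['top','side','wrist']: print(c,camera_model(c))
a=save('top','top0'); b=save('side','side0')
for c in ['top','side']:
    for q in ['rail','bay','rider_mid','needle_mid','tray','full_tray']:
        print(c,q,place_of(c,q)[:2])
print(sense()['time'])
E
```

```text
{'time': 0.0, 'joint_pos': array([ 5.95657280e+01,  7.51544774e+00,  8.53322391e+01, -9.26870949e-04,
        8.72610306e+01, -4.89370396e+00]), 'qd': array([ 0.0442882 , -0.054867  , -0.02129126, -0.02408786, -0.0234498 ,
        0.08518039]), 'joint_efforts': array([-6.57387100e-04, -5.69427252e+01, -5.00532532e+01, -3.20210884e-04,
        1.56110642e-02, -1.80632946e-05]), 'tool_pos': array([258.39154358, 540.8791056 , 230.21252637]), 'tcp_rot': array([-1.79991648e+02,  1.08400122e-01,  6.44594850e+01]), 'ft_force': array([-0.15344885, -0.48596062, -0.62685961]), 'wrist_torque': array([ 0.00021488, -0.01760481,  0.02812058]), 'finger_gap': 85.06977131465321}
top {'fx': 387.79555293381725, 'fy': 387.79555293381725, 'cx': 281.91758636425675, 'cy': 203.79337933595076, 'k1': -0.06769025302057902, 'position': array([468.54633061, -32.7926607 , 959.9754413 ]), 'attitude': array([  4.45630039,  -1.33258785, -91.40292222])}
side {'fx': 416.3711437936503, 'fy': 416.3711437936503, 'cx': 277.73767805248116, 'cy': 217.8419819649373, 'k1': -0.035316697730555624, 'position': array([ 250.472500
[... 665 characters left out ...]
 'confidence': 0.34}]
top bay []
top rider_mid [{'at': [187.9, 226.6], 'confidence': 0.74}]
top needle_mid [{'at': [190.8, 240.1], 'confidence': 0.46}]
top tray [{'at': [160.8, 366.1], 'confidence': 0.79}]
top full_tray [{'at': [240.1, 384.1], 'confidence': 0.57}]
side rail [{'at': [209.2, 266.0], 'confidence': 0.64}, {'at': [187.6, 262.4], 'confidence': 0.19}]
side bay [{'at': [249.7, 279.8], 'confidence': 0.82}]
side rider_mid [{'at': [191.9, 263.8], 'confidence': 0.6}, {'at': [370.4, 313.7], 'confidence': 0.53}]
side needle_mid [{'at': [159.2, 255.1], 'confidence': 0.61}]
side tray [{'at': [298.4, 389.5], 'confidence': 0.83}]
side full_tray [{'at': [368.1, 312.5], 'confidence': 0.68}]
0.7
```

View pics/top0.png

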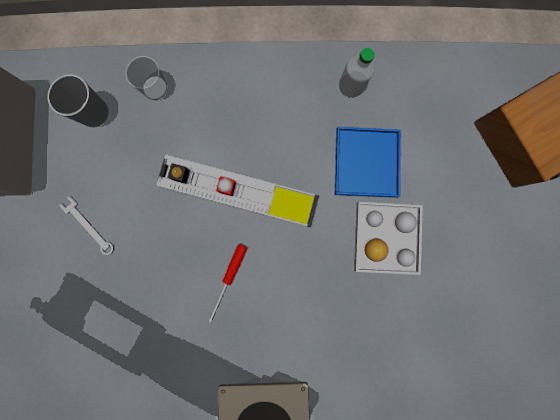

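View pics/side0.png

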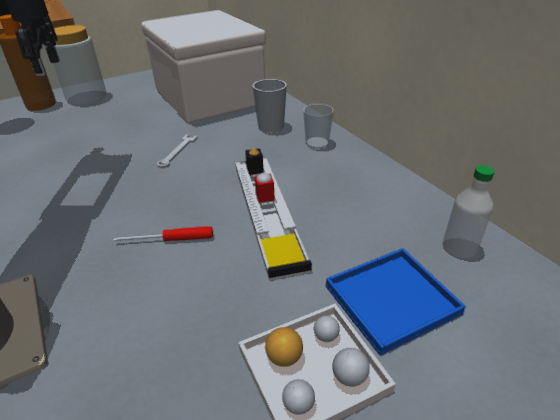

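The top view shows the rail running from upper left (needle at about (172,178)) through the red rider (186,226) to the yellow bay (205,293). The blue tray is at (162,368) and the white ball tray below it at (239,389). The side view agrees. Next I'll measure positions.

```bash
cat >> h.py <<'E'
def ray(cam,rc,T=None):
    m=camera_model(cam); u=np.array([(rc[1]-m['cx'])/m['fx'],(rc[0]-m['cy'])/m['fy']])
    p=u.copy()
    for _ in range(20): p=u/(1+m['k1']*(p@p))
    d=np.array([p[0],-p[1],-1])
    if cam=='wrist':
        s=T; Rt=R.from_euler('xyz',s['tcp_rot'],degrees=True).as_matrix(); A=m['T_tool_cam']
        return s['tool_pos']+Rt@A[:3,3], Rt@A[:3,:3]@d
    return m['position'], R.from_euler('xyz',m['attitude'],degrees=True).as_matrix()@d
def onz(cam,rc,z,T=None):
    o,d=ray(cam,rc,T); return o+d*(z-o[2])/d[2]
def quad(mask):
    mask=mask.astype(np.uint8)
    n,l,st,c=cv2.connectedComponentsWithStats(mask); i=1+np.argmax(st[1:,4])
    cs,_=cv2.findContours((l==i).astype(np.uint8),cv2.RETR_EXTERNAL,cv2.CHAIN_APPROX_NONE)
    return c[i][::-1], st[i,4], cs[0][:,0,::-1]
def minrect(pts3):  # xy of rect: centre,size,angle
    return cv2.minAreaRect(np.float32(pts3[:,:2]))
E
python3 - <<'E'
from h import *
for c,f in [('top','pics/top0.png'),('side','pics/side0.png')]:
    im=cv2.imread(f)[:,:,::-1].astype(int); r,g,b=im[...,0],im[...,1],im[...,2]
    ce,ar,ct=quad((r>130)&(g>130)&(b<80))
    print(c,'yellow',ar,onz(c,ce,6), minrect(np.array([onz(c,p,6) for p in ct])))
    ce,ar,ct=quad((b>120)&(r<80))
    for z in (6,22): print('blue',ar,z,onz(c,ce,z),minrect(np.array([onz(c,p,z) for p in ct])))
    for q,z in [('rail',0),('rider_mid',46),('needle_mid',47),('tray',0),('full_tray',0),('bay',6)]:
        pass
P={'top':{'rail':(191.8,239.5),'rider':(187.9,226.6),'needle':(190.8,240.1),'tray':(160.8,366.1),'ft':(240.1,384.1)},
'side':{'rail':(209.2,266),'bay':(249.7,279.8),'rider':(191.9,263.8),'needle':(159.2,255.1),'tray':(298.4,389.5),'ft':(368.1,312.5)}}
Z={'rail':0,'bay':6,'rider':46,'needle':47,'tray':0,'ft':0}
for c in P:
    for q in P[c]: print(c,q,onz(c,P[c][q],Z[q]).round(1))
im=cv2.imread('pics/top0.png'); t=cv2.resize(im[140:240,150:330],None,fx=4.4,fy=4.4,interpolation=cv2.INTER_CUBIC)
cv2.imwrite('pics/c0.png',t)
E
```

```text
top yellow 1121 [539.21107712 -78.73134145   6.        ] ((539.4434814453125, -78.67759704589844), (98.01923370361328, 70.20711517333984), 73.4097671508789)
blue 4113 6 [ 642.72568395 -274.61004222    6.        ] ((644.9750366210938, -276.6156311035156), (161.69398498535156, 172.6628875732422), 86.22467041015625)
blue 4113 22 [ 639.80436173 -270.55430039   22.        ] ((642.0159912109375, -272.5262451171875), (158.98204040527344, 169.76698303222656), 86.22468566894531)
side yellow 978 [541.44829532 -72.45514418   6.        ] ((542.4510498046875, -70.22685241699219), (80.4200668334961, 68.58482360839844), 73.78428649902344)
blue 6560 6 [ 643.12386276 -277.4938152     6.        ] ((653.1945190429688, -265.04461669921875), (164.40501403808594, 174.420654296875), 86.45665740966797)
blue 6560 22 [ 631.70707286 -286.7036799    22.        ] ((641.48486328125, -274.6164855957031), (159.62472534179688, 169.34913635253906), 86.45664978027344)
top rail [575.1  47.7   0. ]
top rider [580.   74.3  46. ]
top needle [572.2  42.4  47. ]
top tray [ 647.  -272.5    0. ]
top ft [ 446.2 -309.6    0. ]
side rail [580.8  65.7   0. ]
side bay [538.  -70.5   6. ]
side rider [578.8  67.9  46. ]
side needle [625.5 199.8  47. ]
side tray [ 641.4 -270.     0. ]
side ft [ 453.9 -314.1    0. ]
```

View pics/c0.png

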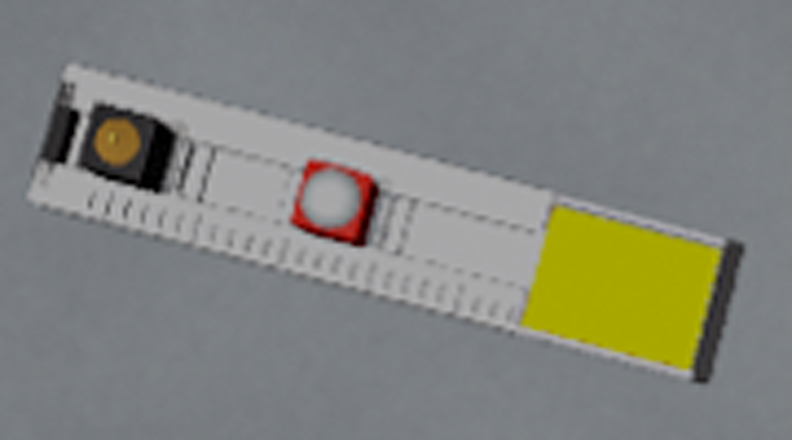

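```bash
cat >> h.py <<'E'
def plan(p0,yaw0,p1,yaw1):
    R0=R.from_euler('xyz',[180,0,yaw0],degrees=True); R1=R.from_euler('xyz',[180,0,yaw1],degrees=True)
    print('turn',(R0.inv()*R1).as_rotvec().round(4),'shift cm',(R0.inv().apply(np.array(p1)-np.array(p0))/10).round(2))
E
python3 - <<'E'
from h import *
im=cv2.imread('pics/top0.png')[:,:,::-1].astype(int); r,g,b=im[...,0],im[...,1],im[...,2]
print('cap est',onz('top',(185,225),86))
ce,ar,ct=quad((r>110)&(g<70)&(b<70)&(np.arange(560)[None]<235)&(np.arange(420)[:,None]<215)); 
ct=cv2.convexHull(ct[:,::-1].astype(np.int32))[:,0,::-1]
print(ar,minrect(np.array([onz('top',p,76) for p in ct])))
print('needle tip',onz('top',(140+138/4.4,150+115/4.4),88))
for n,p in [('c1',(65,72)),('c2',(203,28)),('c3',(240,740)),('c4',(380,705))]: print(n,onz('top',(140+p[0]/4.4,150+p[1]/4.4),24))
plan([258.688,541.374,231.292],64.458,[578,70,210],73.4)
E
```

```text
cap est [581.77857858  73.1247337   86.        ]
43 ((579.2080688476562, 63.890602111816406), (15.00844669342041, 34.954345703125), 68.31524658203125)
needle tip [615.23025731 183.47522862  88.        ]
c1 [667.61015106 223.38733226  24.        ]
c2 [590.89133375 247.65932279  24.        ]
c3 [ 561.51587082 -145.12721718   24.        ]
c4 [ 484.72281576 -123.40733449   24.        ]
turn [-0.      0.     -0.1561] shift cm [-28.76  49.13   2.13]
```

Request:
{"api": "apply_moves", "payload": {
  "targets": "0 0 0 -1.92 3.28 0.14 8.5; 0 0 0 -3.84 6.56 0.28 8.5; 0 0 0 -5.76 9.84 0.42 8.5; 0 0 0 -7.68 13.12 0.56 8.5; 0 0 0 -9.6 16.4 0.7 8.5"
}}

```text
time: 1.2
tool_pos: [365.9, 382.8, 224.4]
tcp_rot: [180.0, -0.0, 64.5]
ft_force: [0.7, 0.2, -0.1]
finger_gap: 85.1
```

Request:
{"api": "apply_moves", "payload": {
  "targets": "0 0 0 -1.92 3.28 0.14 8.5; 0 0 0 -3.84 6.56 0.28 8.5; 0 0 0 -5.76 9.84 0.42 8.5; 0 0 0 -7.68 13.12 0.56 8.5; 0 0 0 -9.6 16.4 0.7 8.5"
}}

```text
time: 1.7
tool_pos: [472.6, 225.3, 217.5]
tcp_rot: [180.0, -0.0, 64.5]
ft_force: [0.2, -0.0, -0.4]
finger_gap: 85.4
```

Request:
{"api": "apply_moves", "payload": {
  "targets": "0 0 -0.04 -2.4 4.1 0.2 8.5; 0 0 -0.08 -4.8 8.2 0.4 8.5; 0 0 -0.12 -7.2 12.3 0.6 8.5; 0 0 -0.165 -9.6 16.3 0.7 8.5; 0 0 -0.165 -9.6 16.3 0.7 8.5"
}}

```text
time: 2.2
tool_pos: [579.6, 64.7, 209.9]
tcp_rot: [179.9, 0.1, 73.7]
ft_force: [-0.6, 0.8, -0.4]
finger_gap: 85.1
```

Request:
{"api": "apply_moves", "payload": {
  "targets": "0 0 0 0 0 0 8.5; 0 0 0 0 0 0 8.5; 0 0 0 0 0 0 8.5; 0 0 0 0 0 0 8.5; 0 0 0 0 0 0 8.5"
}}

```text
time: 2.7
tool_pos: [577.3, 70.7, 210.5]
tcp_rot: [180.0, -0.0, 74.0]
ft_force: [0.5, 0.3, -0.2]
finger_gap: 85.0
```

Run:
```python
from h import *
s=sense(); a=save('wrist','w0'); print(s['time'],s['tool_pos'],s['tcp_rot'],s['ft_force'])
for q,z in [('rider_mid',46),('bay',6),('needle_mid',47),('rail',0)]:
    for d in place_of('wrist',q)[:2]: print(q,d,onz('wrist',d['at'],z,s).round(1))
im=a.astype(int); r,g,b=im[...,0],im[...,1],im[...,2]
ce,ar,ct=quad((r>130)&(g>130)&(b<80)); print('yellow',ar,ce,onz('wrist',ce,6,s),minrect(np.array([onz('wrist',p,6,s) for p in ct])))
```

```text
2.7 [577.26478275  70.67597668 210.50598402] [ 1.79985793e+02 -6.45248532e-03  7.39882428e+01] [ 0.52169704  0.31329928 -0.20088904]
bay {'at': [176.5, 125.8], 'confidence': 0.59} [537.9 -77.7   6. ]
needle_mid {'at': [188.9, 424.0], 'confidence': 0.93} [615.7 184.2  47. ]
rail {'at': [174.1, 260.9], 'confidence': 0.58} [573.6  48.2   0. ]
yellow 3879 [179.90564578 105.92266048] [535.32193578 -98.42621729   6.        ] ((535.47265625, -93.64800262451172), (70.22994232177734, 69.52987670898438), 72.95614624023438)
```

View pics/w0.png

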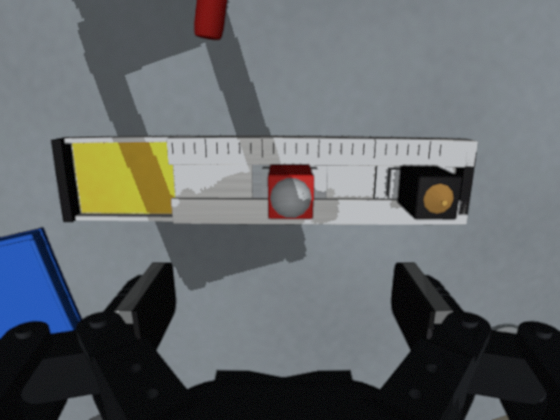

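The wrist view shows the rail nearly parallel to the jaw axis. The rider cap is at about (197,291), the yellow bay at (180,122) and the needle at (197,438). I'll measure the rail direction and the rider from this.

Run:
```python
from h import *
s=dict(tool_pos=np.array([577.26478275,70.67597668,210.50598402]),tcp_rot=np.array([179.985793,0,73.988]))
im=cv2.imread('pics/w0.png'); 
f=lambda r,c,z: onz('wrist',(r,c),z,s)
# rail outer top edges: subpixel row profile
g=cv2.cvtColor(im,cv2.COLOR_BGR2GRAY).astype(float)
def edge(rows,cols,sign):
    out=[]
    for c in cols:
        d=sign*np.diff(cv2.GaussianBlur(g,(3,3),0)[rows[0]:rows[1],c]); i=d.argmax(); out.append(f(rows[0]+i+.5,c,24))
    return np.array(out)
for rows,cols,sg in [((128,148),range(260,460,8),1),((214,232),range(320,460,8),-1)]:
    e=edge(rows,cols,sg); p=np.polyfit(e[:,1],e[:,0],1); res=e[:,0]-np.polyval(p,e[:,1]); print('edge x=%.4f*y+%.1f'%tuple(p),'yaw',90-np.degrees(np.arctan(p[0])),'res',res.std())
hsv=im.astype(int); b,gg,r=hsv[...,0],hsv[...,1],hsv[...,2]
m=(r>90)&(gg<60)&(b<60); m[:150]=0
ce,ar,ct=quad(m); print('red',ar,ct.min(0),ct.max(0))
# cap: gray circle
print('cap top',f(196,290.5,86),'capmid',f(197,291,82))
for c in [(168,268),(168,313),(218,268),(218,313)]: print(c,f(*c,76).round(1))
for c in [(142,173),(215,173),(142,75),(214,75)]: print('bay',c,f(*c,6).round(1))
print('stop outer', f(180,53,24),f(180,476,24))
cv2.imwrite('pics/w0c.png',cv2.resize(im[130:235,225:345],None,fx=5.5,fy=5.5,interpolation=cv2.INTER_CUBIC))
```

```text
edge x=0.2933*y+520.1 yaw 73.65096505586378 res 0.26834605874273465
edge x=0.2923*y+603.5 yaw 73.7049558124132 res 0.4944517745205932
red 614 [174 268] [217 313]
cap top [579.64276894  74.41678426  86.        ] capmid [581.56596677  74.34409911  82.        ]
(168, 268) [556.6  63.5  76. ]
(168, 313) [566.   96.1  76. ]
(218, 268) [594.6  52.1  76. ]
(218, 313) [604.4  85.9  76. ]
bay (142, 173) [520.1 -21.3   6. ]
bay (215, 173) [587.5 -46.7   6. ]
bay (142, 75) [ 491.8 -113.9    6. ]
bay (214, 75) [ 558.5 -144.6    6. ]
stop outer [ 518.89593589 -139.63773716   24.        ] [629.04701921 241.16729516  24.        ]
```

View pics/w0c.png

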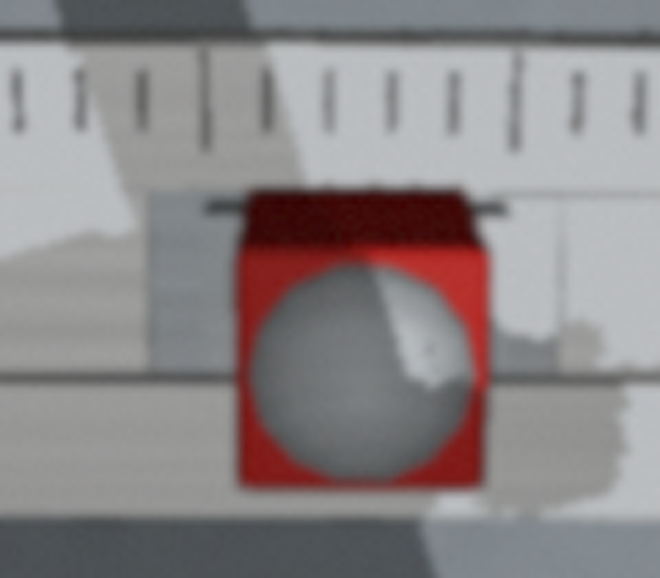

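Wrist, top and edge fits agree: rider at (583, 74), rail yaw 73.7°, bay centre at (538.7, -79), so the slide is about 160 mm. I'll align and descend with the jaws along the rail.

Request:
{"api": "apply_moves", "payload": {
  "targets": "0 0 0.0035 0.3 0.2 2.4 8.5; 0 0 0.0035 0.59 0.42 5 8.5; 0 0 0.0035 0.59 0.42 8 8.5; 0 0 0.0035 0.59 0.42 11 8.5; 0 0 0.0035 0.59 0.42 13 8.5"
}}

```text
time: 3.45
tool_pos: [581.9, 74.3, 77.7]
tcp_rot: [-179.9, 0.0, 73.7]
ft_force: [1.0, 0.4, -0.1]
finger_gap: 85.4
```

Request:
{"api": "apply_moves", "payload": {
  "targets": "0 0 0 0 0 1.5 8.5; 0 0 0 0 0 3 8.5; 0 0 0 0 0 4 8.5; 0 0 0 0 0 4.7 8.5; 0 0 0 0 0 4.7 8.5"
}}

```text
time: 3.95
tool_pos: [582.8, 74.3, 32.6]
tcp_rot: [-179.9, 0.0, 73.7]
ft_force: [0.0, -0.7, -0.1]
finger_gap: 84.8
```

Request:
{"api": "apply_moves", "payload": {
  "targets": "0 0 0 0 0 0 8.5; 0 0 0 0 0 0 8.5; 0 0 0 0 0 0 8.5; 0 0 0 0 0 0 8.5; 0 0 0 0 0 0 8.5"
}}

```text
time: 4.45
tool_pos: [583.4, 74.3, 33.6]
tcp_rot: [180.0, -0.0, 73.7]
ft_force: [0.0, -0.2, -1.0]
finger_gap: 85.2
```

Request:
{"api": "apply_moves", "payload": {
  "targets": "0 0 0 0 0 0 6; 0 0 0 0 0 0 4.5; 0 0 0 0 0 0 3; 0 0 0 0 0 0 3; 0 0 0 0 0 0 3",
  "force": 30
}}

```text
time: 4.95
tool_pos: [583.2, 74.4, 33.3]
tcp_rot: [180.0, -0.0, 73.7]
ft_force: [-0.0, 1.0, -0.6]
finger_gap: 36.1
```

Request:
{"api": "apply_moves", "payload": {
  "targets": "0 0 0 0 0 0 3; 0 0 0 0 0 0 3; 0 0 0 0 0 0 3; 0 0 0 0 0 0 3; 0 0 0 0 0 0 3"
}}

```text
time: 5.45
tool_pos: [583.3, 74.4, 33.4]
tcp_rot: [180.0, -0.0, 73.7]
ft_force: [0.1, 2.1, 1.5]
finger_gap: 35.8
```

Run:
```python
from h import *
s=sense(); a=save('wrist','w1'); print(s['time'],s['tool_pos'],s['tcp_rot'],s['ft_force'],s['wrist_torque'],s['finger_gap'])
```

```text
5.45 [583.28165064  74.38948867  33.36334875] [ 1.79990834e+02 -9.09470979e-03  7.37126602e+01] [0.116264   2.08983867 1.47639851] [ 0.22926437 -0.08482315  0.05365131] 35.81611772526381
```

View pics/w1.png

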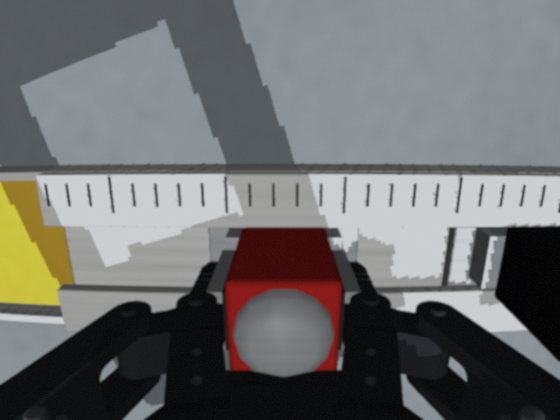

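The red column is gripped (gap 35.8 mm, cap at about (332,285)). I'll start sliding and watch the force.

Request:
{"api": "apply_moves", "payload": {
  "targets": "0 0 0 -0.4 0 0 3; 0 0 0 -1 0 0 3; 0 0 0 -1.6 0 0 3; 0 0 0 -2.3 0 0 3; 0 0 0 -3 0 0 3"
}}

```text
time: 6.0
tool_pos: [574.6, 44.8, 33.3]
tcp_rot: [180.0, -0.0, 73.7]
ft_force: [0.9, 2.1, 0.7]
finger_gap: 35.7
```

Run:
```python
from h import *
s=sense(); print(s['time'],s['tool_pos'],s['tcp_rot'],s['ft_force'],s['wrist_torque'],s['finger_gap'])
```

```text
6.0 [574.6042976   44.80278306  33.32351412] [ 1.79997199e+02 -2.92286203e-04  7.36981028e+01] [0.93245431 2.0921195  0.6755581 ] [ 0.37902112 -0.14803248 -0.02600413] 35.712875837170856
```

Low force and no binding, so I'll slide the remaining 130 mm.

Request:
{"api": "apply_moves", "payload": {
  "targets": "0 0 0 -0.8 0 0 3; 0 0 0 -1.6 0 0 3; 0 0 0 -2.4 0 0 3; 0 0 0 -3.2 0 0 3; 0 0 0 -4 0 0 3"
}}

```text
time: 6.5
tool_pos: [563.4, 6.5, 33.4]
tcp_rot: [180.0, -0.0, 73.7]
ft_force: [0.9, 1.3, 1.1]
finger_gap: 35.5
```

Request:
{"api": "apply_moves", "payload": {
  "targets": "0 0 0 -0.8 0 0 3; 0 0 0 -1.6 0 0 3; 0 0 0 -2.4 0 0 3; 0 0 0 -3.2 0 0 3; 0 0 0 -4 0 0 3"
}}

```text
time: 7.0
tool_pos: [552.2, -31.9, 33.3]
tcp_rot: [180.0, -0.0, 73.7]
ft_force: [1.2, 3.8, 1.7]
finger_gap: 35.6
```

Request:
{"api": "apply_moves", "payload": {
  "targets": "0 0 0 -0.8 0 0 3; 0 0 0 -1.6 0 0 3; 0 0 0 -2.4 0 0 3; 0 0 0 -3.2 0 0 3; 0 0 0 -4 0 0 3"
}}

```text
time: 7.5
tool_pos: [540.9, -70.3, 33.3]
tcp_rot: [-180.0, -0.0, 73.7]
ft_force: [0.2, 2.9, 2.5]
finger_gap: 35.6
```

Request:
{"api": "apply_moves", "payload": {
  "targets": "0 0 0 -0.5 0 0 3; 0 0 0 -1 0 0 3; 0 0 0 -1 0 0 3; 0 0 0 -1 0 0 3; 0 0 0 -1 0 0 3",
  "force": 50
}}

```text
time: 8.0
tool_pos: [538.3, -80.0, 33.4]
tcp_rot: [180.0, 0.1, 73.7]
ft_force: [-1.0, -3.5, 2.4]
finger_gap: 35.3
```

Run:
```python
from h import *
s=sense(); print(s['time'],s['tool_pos'],s['ft_force'],s['finger_gap'])
a=save('side','s1')[160:300,190:350]; b=save('top','t1')[130:240,150:330]
f=lambda i,k: cv2.resize(i[:,:,::-1],None,fx=k,fy=k,interpolation=cv2.INTER_CUBIC)
A=f(a,3.5 if 0 else 2.5); B=f(b,2.2); h=max(A.shape[0],B.shape[0]); p=lambda i: cv2.copyMakeBorder(i,0,h-i.shape[0],0,0,cv2.BORDER_CONSTANT)
o=np.hstack([p(A),p(B)]); print(o.shape); cv2.imwrite('pics/m1.png',o)
```

```text
8.0 [538.2504376  -79.96893881  33.40633809] [-0.95108556 -3.52580658  2.4384739 ] 35.33464582168868
(350, 796, 3)
```

View pics/m1.png

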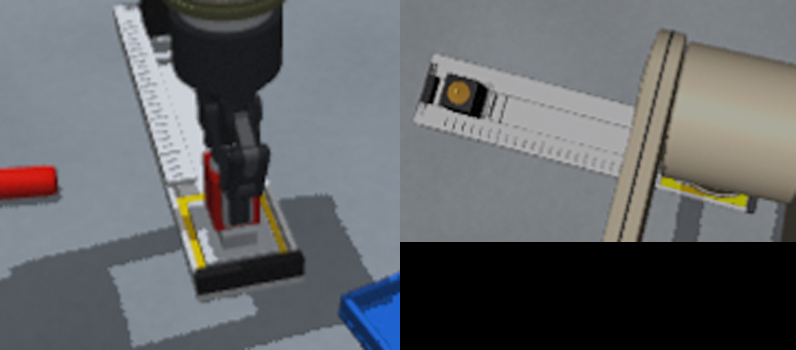

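The rider is in the bay, with yellow showing behind and in front of its foot (side crop about (245,220)), and the needle is undisturbed. I'll lift slowly and watch the force.

Request:
{"api": "apply_moves", "payload": {
  "targets": "0 0 0 0 0 -0.3 3; 0 0 0 0 0 -0.7 3; 0 0 0 0 0 -1.1 3; 0 0 0 0 0 -1.5 3; 0 0 0 0 0 -2 3"
}}

```text
time: 8.6
tool_pos: [538.2, -79.0, 53.5]
tcp_rot: [-180.0, -0.0, 73.7]
ft_force: [-0.2, -0.9, -2.1]
finger_gap: 35.5
```

Run:
```python
from h import *
s=sense(); print(s['time'],s['tool_pos'],s['tcp_rot'],s['ft_force'],s['wrist_torque'],s['finger_gap'])
plan([538.3,-79.5,33.3],73.7,[642,-273,33.3],73.7)
plan([538.3,-79.5,33.3],73.7,[642,-273,33.3],86.2)
```

```text
8.6 [538.15960217 -79.04466681  53.48646919] [-1.79978301e+02 -7.19444910e-03  7.37203762e+01] [-0.1732534  -0.92640117 -2.11198807] [-0.05815534 -0.05310869 -0.06420686] 35.510977298981174
turn [0. 0. 0.] shift cm [-15.66  15.38   0.  ]
turn [ 0.      0.     -0.2182] shift cm [-15.66  15.38   0.  ]
```

Request:
{"api": "apply_moves", "payload": {
  "targets": "0 0 0 0 0 -1 3; 0 0 0 0 0 -2.5 3; 0 0 0 0 0 -4.5 3; 0 0 0 0 0 -6.5 3; 0 0 0 0 0 -7.5 3"
}}

```text
time: 9.1
tool_pos: [539.8, -79.6, 131.8]
tcp_rot: [179.8, -0.0, 73.7]
ft_force: [0.9, -0.3, -2.2]
finger_gap: 35.5
```

Request:
{"api": "apply_moves", "payload": {
  "targets": "0 0 0 -0.8 0.8 0 3; 0 0 0 -2 2 0 3; 0 0 0 -3.6 3.6 0 3; 0 0 0 -5.4 5.4 0 3; 0 0 0 -7.2 7.2 0 3"
}}

```text
time: 9.6
tool_pos: [587.2, -170.4, 126.5]
tcp_rot: [-179.9, 0.0, 73.7]
ft_force: [0.6, -0.8, -1.5]
finger_gap: 35.6
```

Request:
{"api": "apply_moves", "payload": {
  "targets": "0 0 0 -1.8 1.8 0 3; 0 0 0 -3.6 3.6 0 3; 0 0 0 -5.4 5.3 0 3; 0 0 0 -7.2 7 0 3; 0 0 0 -8.5 8.2 0 3"
}}

```text
time: 10.1
tool_pos: [641.7, -275.9, 125.9]
tcp_rot: [-179.9, 0.0, 73.6]
ft_force: [-0.4, 0.6, -3.2]
finger_gap: 35.8
```

Request:
{"api": "apply_moves", "payload": {
  "targets": "0 0 0 0 0 0 3; 0 0 0 0 0 0 3; 0 0 0 0 0 0 3; 0 0 0 0 0 0 3; 0 0 0 0 0 0 3"
}}

```text
time: 10.6
tool_pos: [642.0, -272.6, 128.3]
tcp_rot: [-180.0, -0.0, 73.8]
ft_force: [0.2, 0.7, -3.2]
finger_gap: 35.6
```

Run:
```python
from h import *
s=sense(); print(s['time'],s['tool_pos'],s['tcp_rot'],s['ft_force'],s['wrist_torque'],s['finger_gap'])
a=save('side','s2'); cv2.imwrite('pics/s2c.png',cv2.resize(a[130:400,230:500,::-1],None,fx=2.2,fy=2.2))
```

```text
10.6 [ 642.02672073 -272.57356516  128.31498725] [-1.79993733e+02 -2.77162119e-03  7.37518034e+01] [ 0.20439143  0.74424739 -3.20715137] [-0.04127127  0.03178291 -0.04223604] 35.576282730850814
```

View pics/s2c.png

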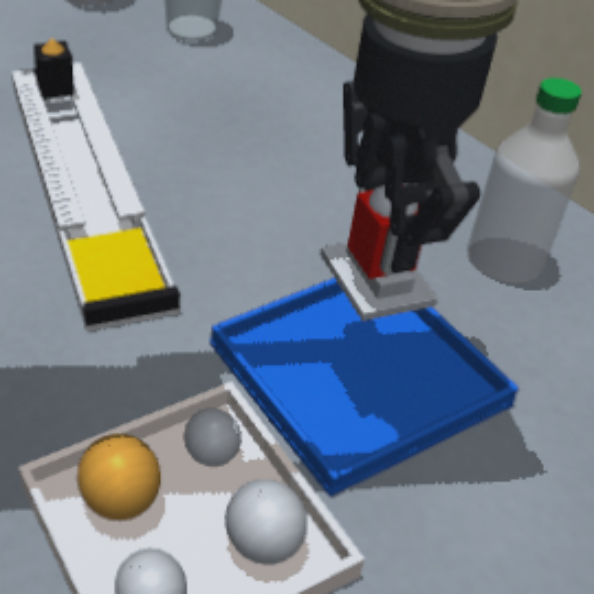

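The rider hangs upright over the blue tray (crop about (395,260)) and the bay is empty. I'll lower it, slowly near contact.

Request:
{"api": "apply_moves", "payload": {
  "targets": "0 0 0 0 0 1.2 3; 0 0 0 0 0 3 3; 0 0 0 0 0 5 3; 0 0 0 0 0 7 3; 0 0 0 0 0 8 3"
}}

```text
time: 11.15
tool_pos: [639.8, -271.9, 43.6]
tcp_rot: [-179.7, -0.1, 73.7]
ft_force: [-0.4, 1.0, -3.0]
finger_gap: 35.4
```

Request:
{"api": "apply_moves", "payload": {
  "targets": "0 0 0 0 0 0.5 3; 0 0 0 0 0 0.9 3; 0 0 0 0 0 1.1 3; 0 0 0 0 0 1.2 3; 0 0 0 0 0 1.3 3"
}}

```text
time: 11.65
tool_pos: [642.7, -273.4, 36.2]
tcp_rot: [179.9, 0.0, 73.7]
ft_force: [0.7, -0.2, -2.2]
finger_gap: 35.4
```

Request:
{"api": "apply_moves", "payload": {
  "targets": "0 0 0 0 0 0.05 3; 0 0 0 0 0 0.1 3; 0 0 0 0 0 0.15 3; 0 0 0 0 0 0.15 3; 0 0 0 0 0 0.15 3"
}}

```text
time: 12.15
tool_pos: [642.1, -273.1, 33.8]
tcp_rot: [-180.0, -0.0, 73.7]
ft_force: [-0.0, 0.1, -2.9]
finger_gap: 35.3
```

Force has not dropped yet, so I'll continue in small steps.

Request:
{"api": "apply_moves", "payload": {
  "targets": "0 0 0 0 0 0.05 3; 0 0 0 0 0 0.05 3; 0 0 0 0 0 0.05 3; 0 0 0 0 0 0.05 3; 0 0 0 0 0 0.05 3"
}}

```text
time: 12.65
tool_pos: [642.2, -273.2, 33.4]
tcp_rot: [180.0, -0.0, 73.7]
ft_force: [-0.1, -0.0, -0.7]
finger_gap: 35.4
```

Run:
```python
from h import *
s=sense(); print(s['time'],s['tool_pos'],s['ft_force'],s['wrist_torque'],s['finger_gap'])
```

```text
12.65 [ 642.2174585  -273.16567147   33.42983356] [-0.09762499 -0.04263006 -0.74853348] [ 0.00274349  0.02941876 -0.07220142] 35.41554139008652
```

Request:
{"api": "apply_moves", "payload": {
  "targets": "0 0 0 0 0 0.03 3; 0 0 0 0 0 0.05 3; 0 0 0 0 0 0.05 3; 0 0 0 0 0 0.05 3; 0 0 0 0 0 0.05 3",
  "force": 20
}}

```text
time: 13.15
tool_pos: [642.2, -273.2, 33.4]
tcp_rot: [180.0, 0.0, 73.7]
ft_force: [-2.5, 3.0, 5.6]
finger_gap: 35.2
```

Contact is confirmed (+5.6 N, z no longer falling). I'll release, then rise.

Request:
{"api": "apply_moves", "payload": {
  "targets": "0 0 0 0 0 0 4; 0 0 0 0 0 0 5; 0 0 0 0 0 0 6.5; 0 0 0 0 0 0 8.5; 0 0 0 0 0 0 8.5"
}}

```text
time: 13.65
tool_pos: [642.1, -273.2, 32.7]
tcp_rot: [180.0, -0.0, 73.7]
ft_force: [0.4, 0.8, -0.2]
finger_gap: 85.1
```

Request:
{"api": "apply_moves", "payload": {
  "targets": "0 0 0 0 0 0 8.5; 0 0 0 0 0 0 8.5; 0 0 0 0 0 -0.5 8.5; 0 0 0 0 0 -1.5 8.5; 0 0 0 0 0 -3 8.5"
}}

```text
time: 14.15
tool_pos: [641.6, -272.9, 63.1]
tcp_rot: [-179.9, -0.0, 73.7]
ft_force: [-0.6, 1.0, -0.2]
finger_gap: 84.8
```

Request:
{"api": "apply_moves", "payload": {
  "targets": "0 0 0 0 0 -2 8.5; 0 0 0 0 0 -5 8.5; 0 0 0 0 0 -8 8.5; 0 0 0 0 0 -11 8.5; 0 0 0 0 0 -13 8.5"
}}

```text
time: 14.65
tool_pos: [643.3, -273.7, 198.1]
tcp_rot: [179.7, 0.1, 73.7]
ft_force: [0.7, 0.3, 0.5]
finger_gap: 85.0
```

Request:
{"api": "apply_moves", "payload": {
  "targets": "0 0 0 1.5 -1.5 0 8.5; 0 0 0 4 -4 0 8.5; 0 0 0 7 -7 0 8.5; 0 0 0 10 -10 0 8.5; 0 0 0 11 -11 0 8.5"
}}

```text
time: 15.15
tool_pos: [566.3, -133.8, 194.5]
tcp_rot: [179.9, -0.0, 73.8]
ft_force: [1.1, 0.2, 0.8]
finger_gap: 85.1
```

Request:
{"api": "apply_moves", "payload": {
  "targets": "0 0 0 0 0 0 8.5; 0 0 0 0 0 0 8.5; 0 0 0 0 0 0 8.5; 0 0 0 0 0 0 8.5; 0 0 0 0 0 0 8.5"
}}

```text
time: 15.65
tool_pos: [567.5, -137.6, 192.6]
tcp_rot: [-180.0, 0.0, 73.7]
ft_force: [0.1, -0.3, 0.3]
finger_gap: 85.1
```

Run:
```python
from h import *
s=sense(); print(s['time'],s['tool_pos'],s['ft_force'],s['finger_gap'])
a=save('side','s3'); b=save('top','t3')
for c in ('side','top'):
    for q,z in (('rider_mid',46),('needle_mid',47)):
        print(c,q,[(d['confidence'],onz(c,d['at'],z).round(0)) for d in place_of(c,q)[:2]])
o=np.vstack([cv2.resize(a[130:400,180:500],(640,540))])[:,:,::-1]; cv2.imwrite('pics/s3c.png',o)
```

```text
15.65 [ 567.54867832 -137.58652093  192.55448038] [ 0.145177   -0.3259346   0.29718652] 85.1254800863285
side rider_mid [(0.87, array([ 644., -274.,   46.]))]
side needle_mid [(0.66, array([625., 197.,  47.]))]
top rider_mid []
top needle_mid [(0.8, array([613., 189.,  47.]))]
```

View pics/s3c.png

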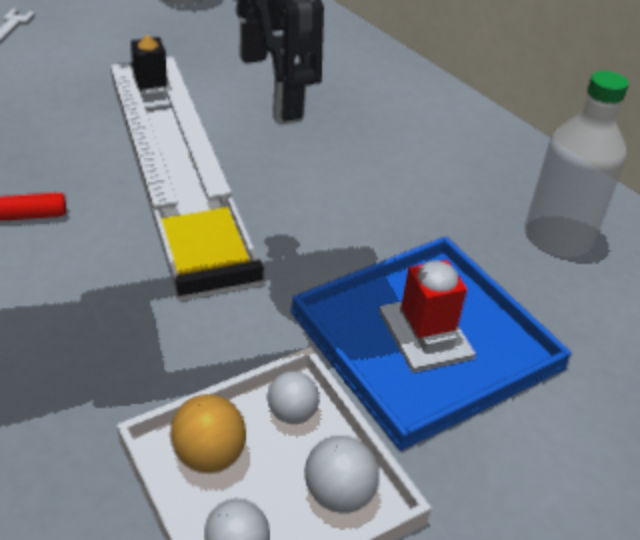

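View pics/t3.png

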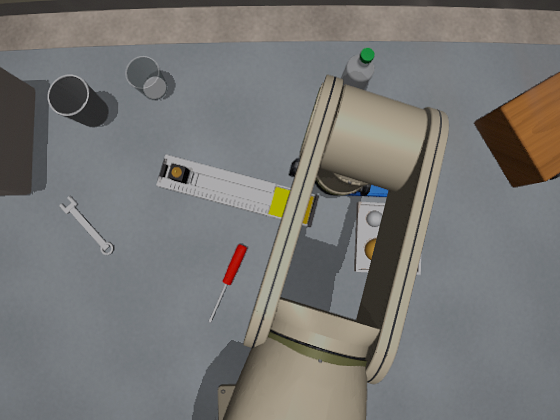

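The rider stands upright in the middle of the blue tray (crop about (435,310)). The needle is in place at (172,178) in the top view, and the arm is clear of everything.

```bash
python3 -c "
from bench import *
print(hand_in())"
```

```text
the job is handed in; nothing more can be done
None
```

The red electrode now stands upright on the floor of the blue tray, and the job is handed in at about 16 s of the 64 s allowed.

- **Slide and lift:** I gripped the column, slid it about 160 mm along the rail into the yellow bay and lifted it out. Sliding forces stayed under about 5 N at the readings taken.
- **Set-down:** I lowered it in small steps until the wrist showed contact (+5.6 N), then opened the fingers and backed the gripper well away.
- **Rider check:** The side camera puts the rider at (644, -274) mm, with the tray centre at about (642, -273), and it looks upright. The top camera could not confirm this because the arm hid the rider.
- **Needle and the rest:** The needle matches its starting pixel position in the top picture. The network's needle position from the side view was about 15 mm off the wrist camera's reading both before and after, so that is an offset and not movement. The tools, glassware and white tray look unmoved wherever the cameras could see them.

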